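# Open the desk power box and switch it on

### The arm

A 7-joint arm with a two-finger parallel gripper is mounted at the origin on the work surface; the furniture and walls round the work are solid. World frame = base frame: x ahead of the robot, y to its left, z up, the work surface at z = 0. Lengths are in m, angles in degrees, forces in N, time in s.
With the tool pointing down it reaches from about 0.4 to 0.9 m from the base axis. Payload 5.5 kg.
Tool frame: the origin (TCP) lies on the centre line of the jaws, within the pads' length; the fingertips stand 22 mm ahead of it and the grasp point (between the pads) lies 3 mm ahead of it (env.tip_extent is the z of the fingertips in the tool frame, in m); z points along the fingers, y is the direction in which the jaws open and shut (so a half turn about z gives the same grasp; the last joint's range is limited). The gripper opens to 92 mm and grips with 3 to 60 N. Pads are 19 mm wide; open, the fingers measure 130 mm over their backs; the gripper's body (75 mm by 190 mm) begins 47 mm behind the grasp point.
Start: joints at [81.486, 28.699, -24.465, 88.831, 12.651, 65.22, -12.049], TCP at [0.26, -0.596, 0.249] pointing down, gripper open.
Joint ranges: [-164.97, 164.97], [-17.58, 116.51], [-87.97, 89.64], [11.32, 138.91], [-80.73, 260.73], [10.89, 115.49], [-147.41, 147.41]. Speed limits (degrees/s): [147.25, 147.25, 180, 180, 180, 180, 180].

### API

Orientations are given as a 3x3 rotation matrix whose columns are the frame's x, y, z axes.
In Python, from rig import env, eyes, workorder gives the robot as it stands.
- The arm moves only by the tool jog_arm, never from a script. Its argument "series" is a list of rows, each a list of 7 numbers: the shift along the tool's x, y, z each as a share of 50 cm, from -1 to 1, then the turn, a rotation vector about the tool's x, y, z each as a share of 45 degrees, from -1 to 1, then the opening, from -1 (shut) to 1 (fully open). In form: [[x, y, z, ax, ay, az, fingers], ...]. A call has 1 to 12 rows; each row is the pose to reach, as a shift and turn from the pose commanded when the call began, along the tool's axes at that moment; what a row does not reach only later rows make up. A row lasts 1/8 s, in which the tool goes at most 62.5 mm and 10.7 degrees, less where a joint would pass 70% of its speed; a pose out of reach is approached as far as the arm can. A call with a number of a shift or a turn outside -1 to 1 is refused whole. A call with a gripper value outside its range is refused whole. The fingers move at their own pace and stop on an object; the grip force is fixed at half the most. Time passes only in rows, so rows that repeat a pose let the fingers close. It gives the time, the measured TCP pose, the force and the opening at its end, in the units of the state.
- env.get_obs(): the state, without advancing time (a new reading comes with each control period).
- eyes.get_image(name): name is "scene" or "top" or "wrist"; returns a dict with "frame" (420x560x3 uint8, blue, green, red), "intrinsics" (3x3 intrinsics, pixels), "rvec" (rotation vector, rad) and "tvec" (3), from world to camera coordinates, as OpenCV has them. Camera axes: x right, y down, z forward; pixel columns grow to the right and rows downward; lengths in m; the calibration is good to about 2 mm. A picture is of the moment at which its call begins. There is no depth.
- workorder.hand_in(): hands the job in, once; it reports no verdict.
The state is a dict: "clock": time; "qpos": joint angles; "joint_vel": joint speeds; "effort": joint torques, N m; "eef_pos": TCP position; "tool_rot": TCP orientation; "wrist_force": force on the tool from outside, world axes, zero at the start; "ft_torque": the same for the moment, N m; "finger_gap": finger opening in m.
Only numpy, scipy, OpenCV 4.12 (cv2) and the standard library are available. Lean on these libraries where they do the work, as an engineer would, in place of code of your own. Each camera call takes 0.05 s, during which the arm holds its last target.

### The job

Switch on the desk power box, the smaller of the two wooden boxes: with pushes of the fingers only, flip its lid up by the overhanging edge and over backwards until it stays open by itself, then press down the raised end of the rocker switch inside so that it stays down. Grip and lift nothing, and leave the things lying around the box where they are.

Things in the scene. Friction and masses are not known exactly. Their poses are not given: they have to be found in the camera images.
- power_box: Low wooden box fixed to the desk, 130 (x) x 190 (y) x 70 mm without its lid, walls 8 mm. Origin: centre of its underside. x points from its front (where the lid overhangs; faces roughly to the robot's right, -y) to its hinged back, z up. Inside, 30 mm above the desk, is an aluminium panel with a black rocker switch in the middle. The other wooden box, 194 x 270 x 106 mm, is not part of the job.
- hinge_line (a point): Middle of the lid's hinge line, on the top back edge of the box, 65 mm behind the box's centre and 70 mm above the desk. The hinge line runs along the box's y.
- power_lid (a joint): Lid angle in rad: 0 shut, grows as the front edge rises, stop at 1.95 (leaning back). The lid (0.15 to 0.31 kg, 154 mm from hinge line to front edge, 190 mm wide, 12 mm thick) swings with hardly any friction: it falls shut below about 1.5 and open beyond about 1.55. It is two boards, one on the other; fingers pressing on top and underside at once are pinching it.
- lid_edge (a point): Middle of the lid's front edge, on its underside (71 mm above the desk when shut). The lid overhangs the front wall of the box by 24 mm along its whole width: a fingertip slipped beneath this overhang lifts it.
- rocker (a joint): Rocker switch angle in rad: 0 off (the end towards the box's front raised), 0.5 on (that end fully down). Stays where it is left; pressing near its end takes about 4 N over 8 mm.
- rocker_raised_end (a point): Point to press: on the top of the rocker's raised half, the one towards the box's front, 16 mm from the pivot; 52 mm above the desk when off (18 mm below the rim), 44 mm when on. The rocker is 43 mm long (along the box's x), 40 mm wide; its pivot is 10 mm in front of the box's centre, 42 mm above the desk.
- spectacle_case: Brown leather spectacle case, 58 x 155 x 34 mm, lying loose before the front of the box, towards the robot; origin at the centre of its underside. A bystander.
- pocket_watch: Pocket watch, 47 x 68 x 12 mm, lying loose just before the front of the box; origin at the centre of its underside. A bystander.
- pencil: Plain pencil, 10 x 167 x 8 mm, lying loose along the side of the box that faces the robot; origin at the centre of its underside. A bystander.
Things that resemble listed ones, but are neither listed nor needed, are in the scene too. Leave any pink look-alike of the power_box alone.

How it is judged (in metres and radians):
On the way, in this order (a step that is already met when the one before it is completed fails the run):
1. the lid has gone past its balance point and stands open by itself, with nothing touching it (value of joint power_lid above 1.75 rad and contact force between the arm and power_lid below 0.1 N), for 0.3 s.
2. the rocker's raised end is pressed down (value of joint rocker above 0.4 rad), for 0.1 s.
At the end, for the whole second after the job is handed in: The lid stands open past its balance point (over 1.75 of 1.95 rad), the rocker stays on (over 0.4 of 0.5 rad), and the three loose things lie within 30 mm of where they were (value of joint power_lid above 1.75 rad and value of joint rocker above 0.4 rad and distance of each of spectacle_case, pocket_watch, pencil from where it was at the start of the episode below 0.03 m); the robot touches nothing.
It fails at once if the lid is pinched: the fingers press on its top and its underside at once (contact force between the fingers and power_lid_c1 above 1.5 N and contact force between the fingers and power_lid_c0 above 1.5 N).
It fails at once if a loose bystander is pushed away or lifted (distance of any of spectacle_case, pocket_watch, pencil from where it was at the start of the episode above 0.03 m).
It also fails if it takes over 48 s, if anything falls off the work surface, if the arm or the gripper's body presses on something with over 40 N, if the wrist force passes 120 N, or if a joint passes its speed limit or range.

## Working session

There is one attempt and no reset: what is moved stays moved. The work goes in short steps, Python scripts to look and compute and a tool call to move; the robot and the scene stay as the last step left them, time stands still between calls to the robot, and variables do not carry over. Pictures are saved under pics/ and viewed, and the job is handed in when it is done.

Besides the shell and the picture viewer there is one more tool, called after "Request:" as a command line: name --pt "numbers of a row" for each row, then --argument value for the rest. jog_arm: Moves the arm, as the interface text tells. Its arguments: {"type":"object","properties":{"series":{"type":"array","items":{"type":"array","items":{"type":"number"}}}},"required":["series"]}

```bash
mkdir -p pics; ls
cat > h.py <<'E'
import numpy as np, cv2
from rig import env, eyes, workorder
def shot(name,fn):
    d=eyes.get_image(name); cv2.imwrite('pics/'+fn,d['frame']); np.savez('pics/'+fn[:-4]+'.npz',**d); return d
def load(fn): return dict(np.load('pics/'+fn+'.npz'))
def ray(d,u,v):
    R=cv2.Rodrigues(np.array(d['rvec'],float))[0]; t=np.array(d['tvec'],float).ravel()
    K=np.array(d['intrinsics'])
    return -R.T@t, R.T@np.linalg.solve(K,[u,v,1])
def onz(d,u,v,z):
    c,r=ray(d,u,v); return c+r*(z-c[2])/r[2]
def proj(d,p):
    return cv2.projectPoints(np.array(p,float).reshape(-1,3),np.array(d['rvec'],float),np.array(d['tvec'],float),np.array(d['intrinsics']),None)[0].reshape(-1,2)
E
python3 - <<'E'
from h import *
for n in ['scene','top','wrist']:
    d=shot(n,n+'0.png'); print(n,ray(d,280,210))
print(env.get_obs(), env.tip_extent)
E
```

```text
pics
scene (array([-0.30439797, -0.48044538,  0.71303479]), array([ 0.70719892,  0.34787344, -0.61564983]))
top (array([ 0.23709678, -0.13540199,  1.26382649]), array([ 0.1480001 ,  0.00562346, -0.98897209]))
wrist (array([ 0.33037223, -0.56454486,  0.38368161]), array([-0.28275909, -0.11101843, -0.95299001]))
{'clock': 0.15, 'qpos': array([ 81.48718214,  28.74396763, -24.45534268,  88.87632104,
        12.65065174,  65.21893747, -12.04804399]), 'joint_vel': array([-0.02614926, -0.00874288, -0.03707995, -0.19504678, -0.05920441,
       -0.11845061, -0.0489303 ]), 'effort': array([-6.31986593e-03, -5.67104816e+01, -5.82503691e+00, -2.79453367e+01,
       -6.87244046e-02,  2.65809183e-02,  1.70671619e-04]), 'eef_pos': array([ 0.25992778, -0.59522625,  0.24789911]), 'tool_rot': array([[ 9.16390050e-01,  4.00286136e-01, -5.33777114e-04],
       [ 4.00286485e-01, -9.16388969e-01,  1.40975979e-03],
       [ 7.51598409e-05, -1.50555361e-03, -9.99998864e-01]]), 'wrist_force': array([-0.00137152,  0.40045009,  0.48829754]), 'ft_torque': array([ 0.01914338, -0.03052382,  0.02709811]), 'finger_gap': 0.09235354382154697} 0.022
```

View pics/scene0.png

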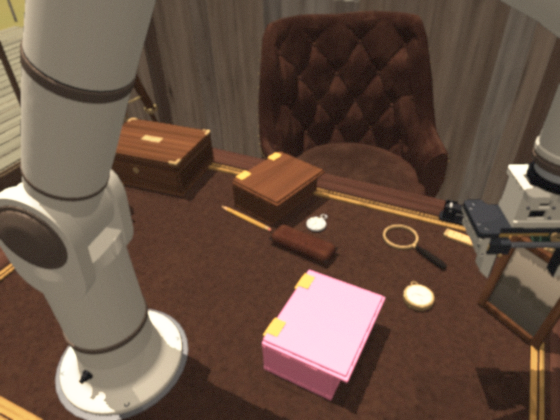

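View pics/top0.png

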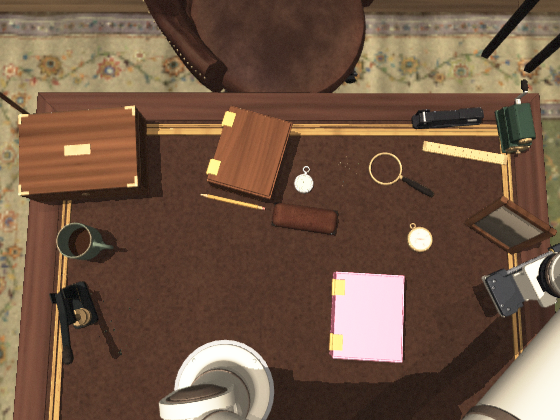

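View pics/wrist0.png

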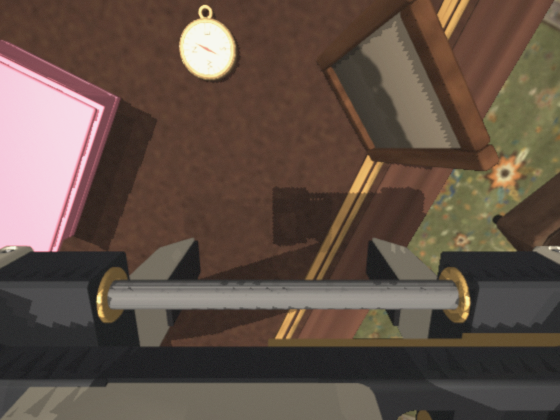

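The top view shows the power box lid with its corners near (231,107), (292,122), (270,198) and (207,185), and hinges on the left. The silver watch is at (304,182), the case at (305,219) and the pencil at (233,202). I'll zoom in next.

Run:
```python
from h import *
a=cv2.imread('pics/top0.png')[90:250,190:350]; cv2.imwrite('pics/topz.png',cv2.resize(a,None,fx=3.75,fy=3.75,interpolation=cv2.INTER_CUBIC))
a=cv2.imread('pics/scene0.png')[140:270,210:350]; cv2.imwrite('pics/scenez.png',cv2.resize(a,None,fx=4.5,fy=4.5,interpolation=cv2.INTER_CUBIC))
```

```text
(no output)
```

View pics/topz.png

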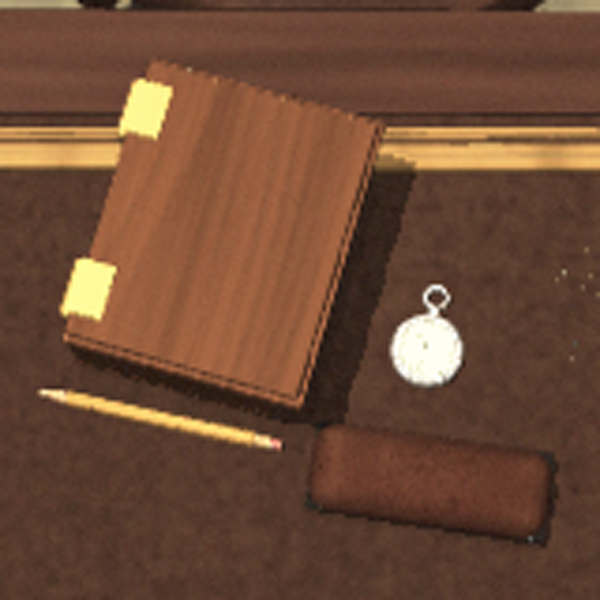

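View pics/scenez.png

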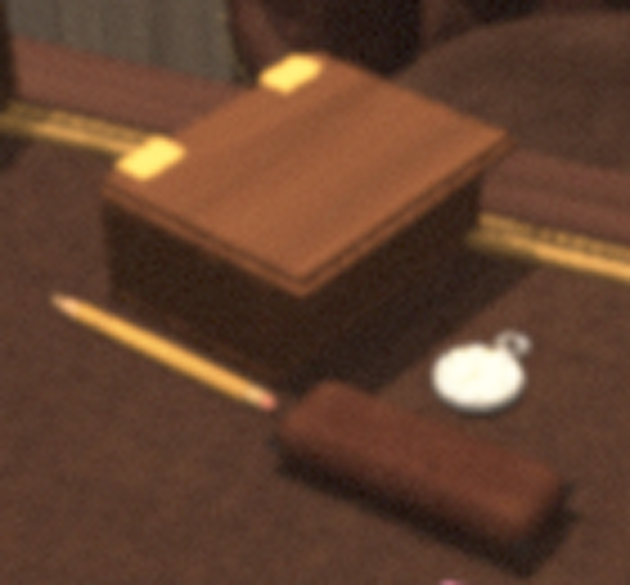

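Run:
```python
from h import *
d=load('top0')
f=lambda u,v:(190+(u+.5)/3.75-.5,90+(v+.5)/3.75-.5)
P={}
for n,(u,v) in dict(BF=(152,62),FF=(385,125),FN=(300,405),BN=(66,338)).items():
    P[n]=onz(d,*f(u,v),0.080); print(n,P[n].round(4))
print([np.linalg.norm(P[a]-P[b]).round(4) for a,b in [('BF','FF'),('FF','FN'),('FN','BN'),('BN','BF')]])
xb=(P['FF']-P['BF']+P['FN']-P['BN']); print('angle front dir',np.degrees(np.arctan2(xb[1],xb[0])))
yb=(P['FF']-P['FN']+P['BF']-P['BN']); print('angle y dir',np.degrees(np.arctan2(yb[1],yb[0])))
print('centre of lid',sum(P.values())/4)
# check in scene
s=load('scene0')
print({n:((proj(s,P[n])[0]-[210,140])*4.5).round(0) for n in P})
for n,(u,v),z in [('watch',(427,350),.012),('ring',(436,297),.006),('case1',(318,425),.03),('case2',(555,455),.03),('case3',(545,540),.03),('case4',(308,507),.03),('pen1',(38,392),.004),('pen2',(283,444),.004)]:
    print(n,onz(d,*f(u,v),z).round(3))
```

```text
BF [ 0.6625 -0.0099  0.08  ]
FF [ 0.6214 -0.157   0.08  ]
FN [ 0.443  -0.1047  0.08  ]
BN [0.4847 0.0402 0.08  ]
[np.float64(0.1527), np.float64(0.1859), np.float64(0.1507), np.float64(0.1847)]
angle front dir -105.8309132030644
angle y dir -16.034424821304576
centre of lid [ 0.552911   -0.05787039  0.08      ]
{'BF': array([314.,  51.]), 'FF': array([514., 135.]), 'FN': array([300., 285.]), 'BN': array([100., 183.])}
watch [ 0.491 -0.186  0.012]
ring [ 0.528 -0.192  0.006]
case1 [ 0.439 -0.115  0.03 ]
case2 [ 0.42  -0.266  0.03 ]
case3 [ 0.365 -0.259  0.03 ]
case4 [ 0.386 -0.109  0.03 ]
pen1 [0.464 0.069 0.004]
pen2 [ 0.43  -0.092  0.004]
```

```bash
cat >> h.py <<'E'
from scipy.spatial.transform import Rotation as Ro
H=np.array([0.574,0.016,0.070])  # hinge mid
ang=np.radians(-105.9); f=np.array([np.cos(ang),np.sin(ang),0]); e=np.array([-f[1],f[0],0]); Z=np.array([0,0,1.])
def pt(out,al,z): # out from hinge, along e, z world
    return np.array([H[0],H[1],0])+f*out+e*al+Z*z
def Rt(a): # tool pitch a deg below horizontal, pointing to box back
    a=np.radians(a); z=-f*np.cos(a)-Z*np.sin(a); x=-f*np.sin(a)+Z*np.cos(a); return np.column_stack([x,np.cross(z,x),z])
def tcp(tip,a): return tip-Rt(a)[:,2]*0.022
def goto(tip,a,R0=None,p0=None):
    o=env.get_obs(); R0=o['tool_rot'] if R0 is None else R0; p0=o['eef_pos'] if p0 is None else p0
    s=R0.T@(tcp(tip,a)-p0)/0.5; r=Ro.from_matrix(R0.T@Rt(a)).as_rotvec(degrees=True)/45
    print('row',s.round(3).tolist(),r.round(3).tolist())
def st():
    o=env.get_obs(); R=o['tool_rot']; tip=o['eef_pos']+R[:,2]*0.022; d=tip-[H[0],H[1],0]
    print('t',round(o['clock'],2),'tip out/al/z',(d@f).round(4),(d@e).round(4),tip[2].round(4),'pitch',np.degrees(np.arcsin(-R[2,2])).round(1),'err',Ro.from_matrix(Rt(np.degrees(np.arcsin(-R[2,2]))).T@R).magnitude().round(3),'F',o['wrist_force'].round(2),'q',o['qpos'].round(0),'gap',round(o['finger_gap'],4))
E
python3 - <<'E'
from h import *
print(f,e); st()
goto(pt(.29,.02,.22),90)
E
```

```text
[-0.27395922 -0.96174131  0.        ] [ 0.96174131 -0.27395922  0.        ]Traceback (most recent call last):
  File "<stdin>", line 2, in <module>
  File "h.py", line 28, in st
    print('t',round(o['clock'],2),'tip out/al/z',(d@f).round(4),(d@e).round(4),tip[2].round(4),'pitch',np.degrees(np.arcsin(-R[2,2])).round(1),'err',Ro.from_matrix(Rt(np.degrees(np.arcsin(-R[2,2]))).T@R).magnitude().round(3),'F',o['wrist_force'].round(2),'q',o['qpos'].round(0),'gap',round(o['finger_gap'],4))
                                                                                                                                                     ^^^^^^^^^^^^^^^^^^^^^^^^^^^^^^^^^^^^^^^^^^^^^^^^^^^^^^^^^^^^^^^^^^^^^^^^
AttributeError: 'float' object has no attribute 'round'
```

```bash
sed -i 's/\.magnitude()\.round(3)/.as_rotvec(degrees=True).round(1)/' h.py
python3 - <<'E'
from h import *
st()
goto(pt(.29,.02,.22),90)
E
```

```text
t 0.15 tip out/al/z 0.6739 -0.1346 0.2259 pitch 89.9 err [ 0.  -0.  50.5] F [-0.    0.4   0.49] q [ 81.  29. -24.  89.  13.  65. -12.] gap 0.0924
row [0.727, -0.396, 0.012] [-0.002, -0.001, -1.122]
```

Request:
jog_arm --pt "0.73 -0.4 0.0 0 0 -1 -1" --pt "0.73 -0.4 0.0 0 0 -1 -1" --pt "0.73 -0.4 0.0 0 0 -1 -1" --pt "0.73 -0.4 0.0 0 0 -1 -1" --pt "0.73 -0.4 0.0 0 0 -1 -1" --pt "0.73 -0.4 0.0 0 0 -1 -1" --pt "0.73 -0.4 0.0 0 0 -1 -1" --pt "0.73 -0.4 0.0 0 0 -1 -1" --pt "0.73 -0.4 0.0 0 0 -1 -1"

```text
clock: 1.27
eef_pos: [0.514, -0.267, 0.2483]
tool_rot: [[0.365, 0.931, -0.001], [0.931, -0.365, -0.0], [-0.001, -0.001, -1.0]]
wrist_force: [-0.5, 0.3, 0.4]
finger_gap: 0.0064
```

Run:
```python
from h import *
st()
goto(pt(.26,.02,.16),45)
shot('scene','s1.png')
```

```text
t 1.27 tip out/al/z 0.2886 0.0198 0.2263 pitch 89.9 err [ 0.1 -0.1  5.5] F [-0.53  0.29  0.45] q [ 56.  25. -41.  99.  18.  63. -12.] gap 0.0064
row [0.026, -0.002, 0.146] [0.047, 1.0, -0.117]
```

View pics/s1.png

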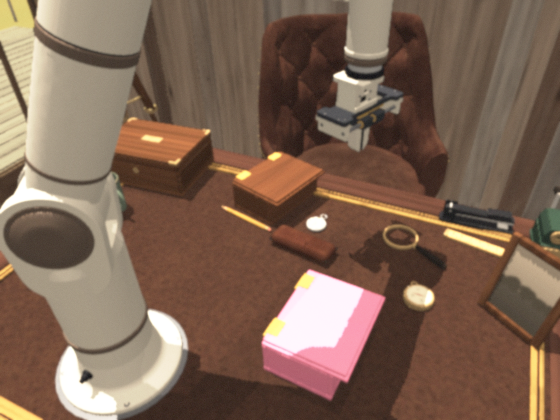

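The view shows the gripper at (360,110), clear of everything, with the box and loose things unmoved. Next I'll tilt it.

Request:
jog_arm --pt "0.03 0 0.05 0.05 1 -0.12 -1" --pt "0.03 0 0.05 0.05 1 -0.12 -1" --pt "0.03 0 0.05 0.05 1 -0.12 -1" --pt "0.03 0 0.05 0.05 1 -0.12 -1" --pt "0.03 0 0.05 0.05 1 -0.12 -1" --pt "0.03 0 0.05 0.05 1 -0.12 -1" --pt "0.03 0 0.05 0.05 1 -0.12 -1"

```text
clock: 2.2
eef_pos: [0.5208, -0.2506, 0.2252]
tool_rot: [[0.189, 0.963, 0.19], [0.683, -0.268, 0.68], [0.706, 0.001, -0.709]]
wrist_force: [1.3, 0.8, 0.8]
finger_gap: -0.0001
```

Run:
```python
from h import *
st()
goto(pt(.21,.02,.1),45)
goto(pt(.18,.02,.058),45)
shot('scene','s2.png')
shot('wrist','w2.png')
```

```text
t 2.2 tip out/al/z 0.2554 0.0218 0.2096 pitch 45.1 err [ 0.2  0.  -0.3] F [1.33 0.83 0.77] q [ 78.  47. -52.  91.  -8.  71.  20.] gap -0.0001
row [-0.09, -0.004, 0.219] [-0.005, 0.003, 0.007]
row [-0.107, -0.003, 0.321] [-0.005, 0.003, 0.007]
```

View pics/s2.png

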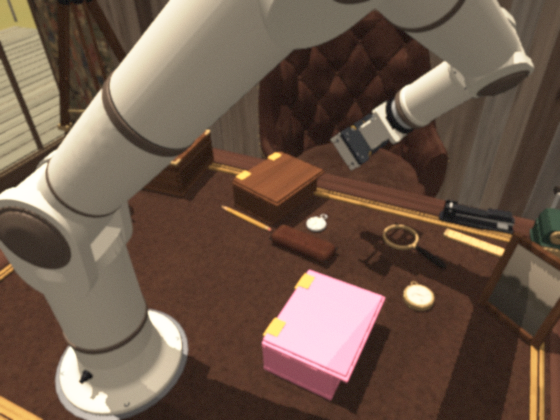

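View pics/w2.png

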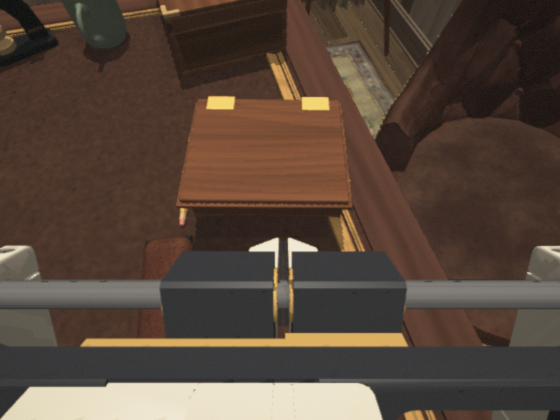

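The wrist view shows the lid squarely ahead: front edge from (179,204) to (350,207), fingertips at (284,240). I'll cross-check the edge position with it.

Run:
```python
from h import *
d=load('w2')
g=d['frame'][190:215,265].astype(int); print(g.sum(1))
for u,v,z in [(179,203,.071),(350,207,.071),(182,199,.083),(349,202,.083),(196,100,.083),(340,101,.083)]:
    p=onz(d,u,v,z)-[H[0],H[1],0]; print(u,v,(p@f).round(4),(p@e).round(4))
```

```text
[282 276 272 277 294 297 300 293 293 268 227 161 145 171 257 290 247 161
 127 110 108 102 117 107 118]
179 203 0.1474 -0.0926
350 207 0.1513 0.0947
182 199 0.1491 -0.0857
349 202 0.1516 0.0914
196 100 0.0039 -0.0905
340 101 0.0045 0.0937
```

Run:
```python
from h import *
goto(pt(.19,.02,.08),45)
goto(pt(.19,.02,.046),45)
goto(pt(.168,.02,.046),45)
goto(pt(.148,.02,.046),45)
```

```text
row [-0.09, -0.004, 0.276] [-0.005, 0.003, 0.008]
row [-0.138, -0.004, 0.324] [-0.005, 0.003, 0.008]
row [-0.107, -0.003, 0.355] [-0.005, 0.003, 0.008]
row [-0.079, -0.003, 0.384] [-0.005, 0.003, 0.008]
```

Request:
jog_arm --pt "-0.09 0 0.276 0 0 0 -1" --pt "-0.09 0 0.276 0 0 0 -1" --pt "-0.09 0 0.276 0 0 0 -1" --pt "-0.138 0 0.324 0 0 0 -1" --pt "-0.138 0 0.324 0 0 0 -1" --pt "-0.138 0 0.324 0 0 0 -1"

```text
clock: 3.05
eef_pos: [0.5391, -0.1897, 0.0625]
tool_rot: [[0.19, 0.963, 0.193], [0.681, -0.271, 0.68], [0.707, 0.002, -0.707]]
wrist_force: [0.6, 0.6, 0.6]
finger_gap: 0.0003
```

Run:
```python
from h import *
st()
goto(pt(.148,.02,.046),45)
goto(pt(.148,.02,.075),45)
shot('scene','s3.png')
shot('wrist','w3.png')
```

```text
t 3.05 tip out/al/z 0.1918 0.0228 0.0469 pitch 45.0 err [ 0.   0.  -0.2] F [0.57 0.64 0.62] q [ 72.  58. -47.  98.  -4.  53.  23.] gap 0.0003
row [0.061, -0.005, 0.063] [-0.001, 0.0, 0.004]
row [0.102, -0.005, 0.022] [-0.001, 0.0, 0.004]
```

View pics/s3.png

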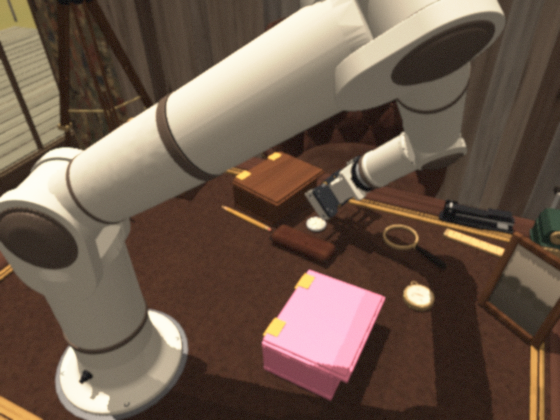

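View pics/w3.png

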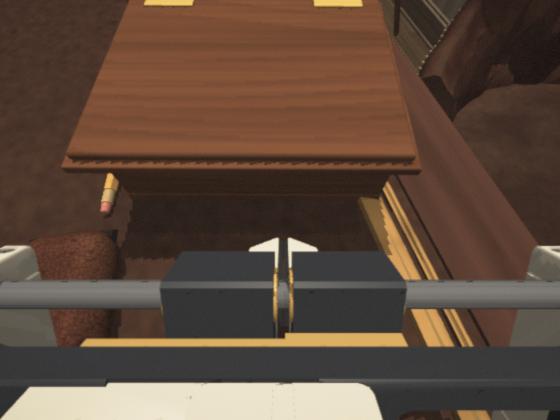

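Run:
```python
from h import *
d=load('w3')
for u,v,z in [(65,164,.071),(419,168,.071),(284,166,.071),(75,157,.083),(413,158,.083),(284,238,.053)]:
    p=onz(d,u,v,z)-[H[0],H[1],0]; print(u,v,(p@f).round(4),(p@e).round(4))
```

```text
65 164 0.1477 -0.0967
419 168 0.1498 0.097
284 166 0.1487 0.0234
75 157 0.1519 -0.083
413 158 0.152 0.0889
284 238 0.1836 0.0234
```

The edge is at about 0.150 m from my hinge estimate, and the fingertips are below and outside it. Next I'll move inward under the overhang.

Request:
jog_arm --pt "0.035 0 0.035 0 0 0 -1" --pt "0.067 0 0.067 0 0 0 -1" --pt "0.067 0 0.067 0 0 0 -1" --pt "0.067 0 0.067 0 0 0 -1"

```text
clock: 3.65
eef_pos: [0.5507, -0.1438, 0.0605]
tool_rot: [[0.191, 0.963, 0.191], [0.681, -0.271, 0.681], [0.707, -0.0, -0.707]]
wrist_force: [-0.5, 0.2, -0.1]
finger_gap: 0.0002
```

Run:
```python
from h import *
st()
goto(pt(.144,.02,.065),45)
goto(pt(.144,.02,.085),45)
shot('wrist','w4.png')
```

```text
t 3.65 tip out/al/z 0.1445 0.0213 0.045 pitch 45.0 err [ 0.1 -0.  -0.1] F [-0.53  0.23 -0.05] q [ 69.  58. -48. 101.  -5.  49.  21.] gap 0.0002
row [0.029, -0.003, -0.028] [-0.003, -0.0, 0.003]
row [0.057, -0.003, -0.056] [-0.003, -0.0, 0.003]
```

View pics/w4.png

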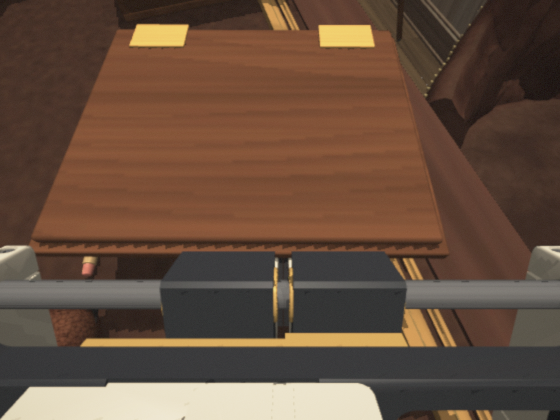

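Run:
```python
from h import *
for th in range(0,106,7):
    t=np.radians(th); r=.135
    C=np.array([r*np.cos(t),.071+r*np.sin(t)]); tip=C+[.0067,-.0067]
    print(th,tip.round(3),end=' '); goto(pt(tip[0],.021,tip[1]),45)
```

```text
0 [0.142 0.064] row [0.032, -0.001, -0.023] [-0.003, -0.0, 0.002]
7 [0.141 0.081] row [0.056, -0.001, -0.045] [-0.003, -0.0, 0.002]
14 [0.138 0.097] row [0.084, -0.001, -0.064] [-0.003, -0.0, 0.002]
21 [0.133 0.113] row [0.113, -0.001, -0.079] [-0.003, -0.0, 0.002]
28 [0.126 0.128] row [0.144, -0.001, -0.09] [-0.003, -0.0, 0.002]
35 [0.117 0.142] row [0.176, -0.001, -0.098] [-0.003, -0.0, 0.002]
42 [0.107 0.155] row [0.208, -0.001, -0.102] [-0.003, -0.0, 0.002]
49 [0.095 0.166] row [0.241, -0.001, -0.101] [-0.003, -0.0, 0.002]
56 [0.082 0.176] row [0.274, -0.001, -0.097] [-0.003, -0.0, 0.002]
63 [0.068 0.185] row [0.306, -0.001, -0.089] [-0.003, -0.0, 0.002]
70 [0.053 0.191] row [0.337, -0.0, -0.077] [-0.003, -0.0, 0.002]
77 [0.037 0.196] row [0.366, -0.0, -0.061] [-0.003, -0.0, 0.002]
84 [0.021 0.199] row [0.392, -0.0, -0.042] [-0.003, -0.0, 0.002]
91 [0.004 0.199] row [0.417, -0.0, -0.02] [-0.003, -0.0, 0.002]
98 [-0.012  0.198] row [0.438, -0.0, 0.005] [-0.003, -0.0, 0.002]
105 [-0.028  0.195] row [0.456, 0.0, 0.033] [-0.003, -0.0, 0.002]
```

Request:
jog_arm --pt "0.03 0 -0.023 0 0 0 -1" --pt "0.056 0 -0.045 0 0 0 -1" --pt "0.07 0 -0.055 0 0 0 -1" --pt "0.084 0 -0.064 0 0 0 -1" --pt "0.1 0 -0.072 0 0 0 -1" --pt "0.113 0 -0.079 0 0 0 -1" --pt "0.13 0 -0.085 0 0 0 -1" --pt "0.144 0 -0.09 0 0 0 -1" --pt "0.144 0 -0.09 0 0 0 -1"

```text
clock: 4.82
eef_pos: [0.556, -0.1246, 0.1438]
tool_rot: [[0.19, 0.963, 0.191], [0.681, -0.27, 0.681], [0.707, 0.0, -0.707]]
wrist_force: [-0.7, 1.1, -1.0]
finger_gap: 0.0007
```

Run:
```python
from h import *
st()
for th in range(28,106,7):
    t=np.radians(th); r=.135
    C=np.array([r*np.cos(t),.071+r*np.sin(t)]); tip=C+[.0067,-.0067]
    print(th,tip.round(3),end=' '); goto(pt(tip[0],.021,tip[1]),45)
shot('wrist','w5.png')
shot('scene','s5.png')
```

```text
t 4.83 tip out/al/z 0.1245 0.0212 0.1282 pitch 45.0 err [ 0.2  0.  -0.2] F [-0.7   1.08 -1.  ] q [ 70.  50. -52. 102.  -8.  53.  17.] gap 0.0007
28 [0.126 0.128] row [-0.003, -0.0, -0.001] [-0.003, -0.001, 0.004]
35 [0.117 0.142] row [0.029, -0.0, -0.009] [-0.003, -0.001, 0.004]
42 [0.107 0.155] row [0.062, -0.0, -0.013] [-0.003, -0.001, 0.004]
49 [0.095 0.166] row [0.095, -0.0, -0.012] [-0.003, -0.001, 0.004]
56 [0.082 0.176] row [0.128, -0.0, -0.008] [-0.003, -0.001, 0.004]
63 [0.068 0.185] row [0.16, 0.0, 0.0] [-0.003, -0.001, 0.004]
70 [0.053 0.191] row [0.19, 0.0, 0.012] [-0.003, -0.001, 0.004]
77 [0.037 0.196] row [0.219, 0.0, 0.028] [-0.003, -0.001, 0.004]
84 [0.021 0.199] row [0.246, 0.001, 0.047] [-0.003, -0.001, 0.004]
91 [0.004 0.199] row [0.27, 0.001, 0.07] [-0.003, -0.001, 0.004]
98 [-0.012  0.198] row [0.292, 0.001, 0.095] [-0.003, -0.001, 0.004]
105 [-0.028  0.195] row [0.31, 0.001, 0.122] [-0.003, -0.001, 0.004]
```

View pics/w5.png

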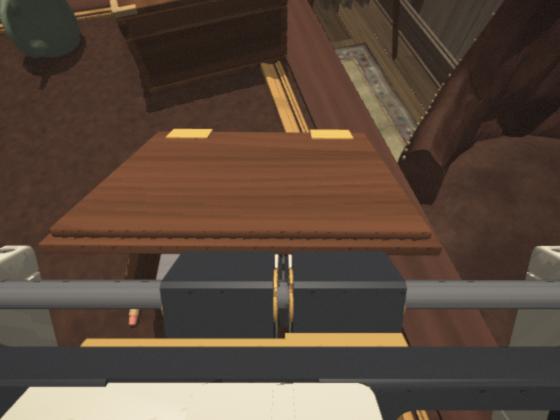

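View pics/s5.png

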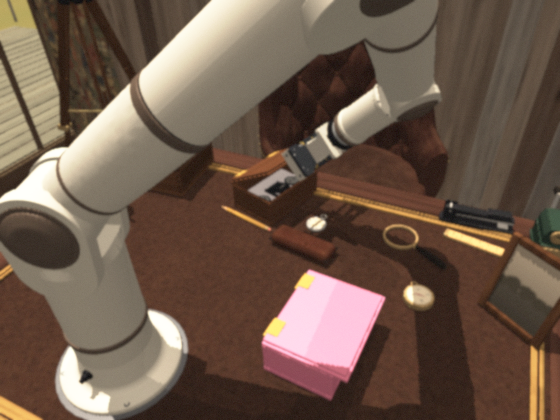

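The lid is up about 30° on the fingertips (edge at rows 235-248 in the wrist view), the tray is visible inside the box, and the bystanders are unmoved. I'll continue along the arc.

Request:
jog_arm --pt "0.03 0 -0.009 0 0 0 -1" --pt "0.062 0 -0.013 0 0 0 -1" --pt "0.095 0 -0.012 0 0 0 -1" --pt "0.128 0 -0.008 0 0 0 -1" --pt "0.16 0 0 0 0 0 -1" --pt "0.19 0 0.012 0 0 0 -1" --pt "0.205 0 0.02 0 0 0 -1" --pt "0.22 0 0.028 0 0 0 -1" --pt "0.22 0 0.028 0 0 0 -1"

```text
clock: 6.05
eef_pos: [0.5795, -0.0397, 0.2113]
tool_rot: [[0.191, 0.963, 0.191], [0.68, -0.27, 0.682], [0.708, -0.0, -0.706]]
wrist_force: [-0.3, -1.0, -0.5]
finger_gap: 0.0004
```

Run:
```python
from h import *
st()
for th in range(77,106,7):
    t=np.radians(th); r=.135
    C=np.array([r*np.cos(t),.071+r*np.sin(t)]); tip=C+[.0067,-.0067]
    print(th,tip.round(3),end=' '); goto(pt(tip[0],.021,tip[1]),45)
shot('wrist','w6.png')
shot('top','t6.png')
```

```text
t 6.05 tip out/al/z 0.0365 0.0205 0.1957 pitch 44.9 err [ 0.2 -0.  -0.2] F [-0.3  -0.99 -0.55] q [ 66.  43. -57. 104. -13.  51.  10.] gap 0.0004
77 [0.037 0.196] row [-0.001, 0.001, -0.001] [-0.004, -0.001, 0.004]
84 [0.021 0.199] row [0.026, 0.001, 0.018] [-0.004, -0.001, 0.004]
91 [0.004 0.199] row [0.051, 0.001, 0.041] [-0.004, -0.001, 0.004]
98 [-0.012  0.198] row [0.072, 0.001, 0.066] [-0.004, -0.001, 0.004]
105 [-0.028  0.195] row [0.09, 0.001, 0.093] [-0.004, -0.001, 0.004]
```

View pics/w6.png

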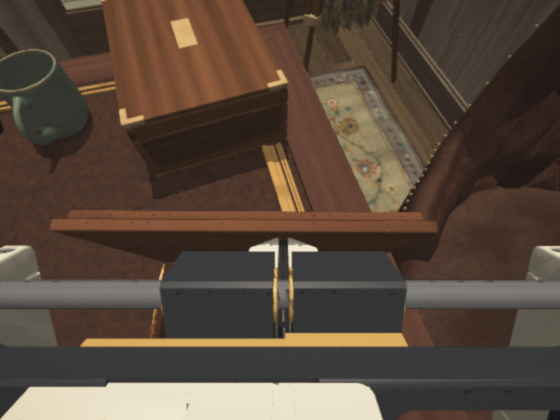

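View pics/t6.png

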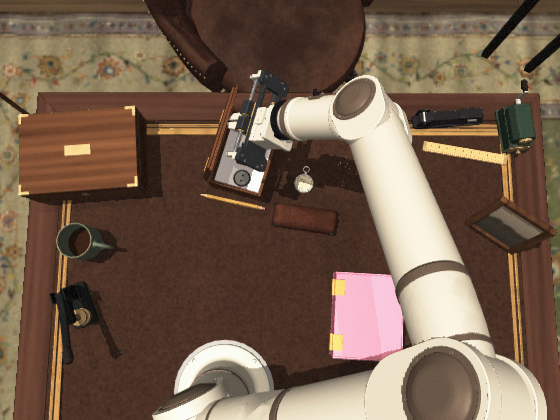

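The lid is nearly vertical, with the fingertips at (284,245) on its underside. I'll ease it past balance, then back away.

Request:
jog_arm --pt "0.013 0 0.009 0 0 0 -1" --pt "0.026 0 0.018 0 0 0 -1" --pt "0.04 0 0.03 0 0 0 -1" --pt "0.05 0 0.04 0 0 0 -1" --pt "0.062 0 0.053 0 0 0 -1" --pt "0.072 0 0.066 0 0 0 -1" --pt "0.072 0 0.066 0 0 0 -1" --pt "0.04 0 0.03 0 0 0 -1" --pt "0 0 0 0 0 0 -1" --pt "-0.04 0 -0.04 0 0 0 -1" --pt "-0.04 0 -0.04 0 0 0 -1" --pt "-0.04 0 -0.04 0 0 0 -1"

```text
clock: 7.65
eef_pos: [0.5718, -0.0688, 0.211]
tool_rot: [[0.193, 0.962, 0.192], [0.68, -0.272, 0.681], [0.708, -0.0, -0.706]]
wrist_force: [-0.5, 0.4, 0.2]
finger_gap: 0.0004
```

Run:
```python
from h import *
st()
goto(pt(.088,.0,.21),45)
shot('wrist','w7.png')
shot('top','t7.png')
```

```text
t 7.65 tip out/al/z 0.0666 0.0211 0.1955 pitch 44.9 err [ 0.1 -0.  -0. ] F [-0.49  0.39  0.19] q [ 69.  44. -57. 103. -12.  53.  12.] gap 0.0004
row [-0.01, -0.042, -0.051] [-0.002, -0.001, 0.001]
```

View pics/w7.png

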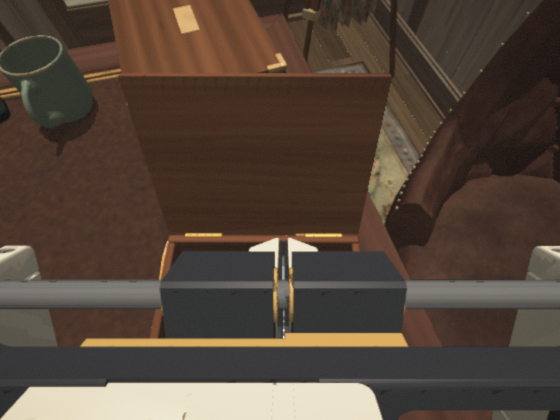

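View pics/t7.png

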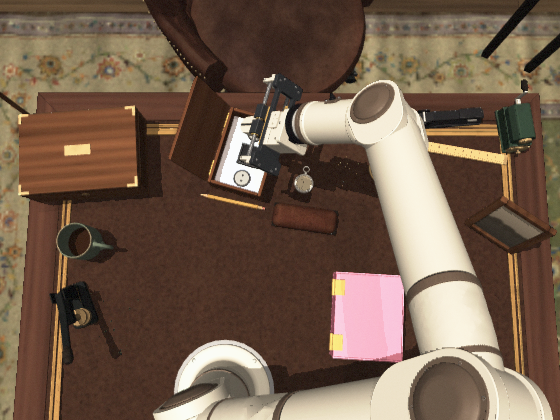

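The lid leans fully back in the wrist view (top edge at row 75, hinge line at row 237), so it is open. I'll tilt towards vertical above the box and look at the rocker.

Run:
```python
from h import *
goto(pt(.14,.0,.20),80)
```

```text
row [-0.074, -0.042, -0.104] [-0.003, -0.779, 0.005]
```

Request:
jog_arm --pt "-0.05 -0.02 -0.1 0 0 0 -1" --pt "-0.074 -0.042 -0.104 0 -0.78 0 -1" --pt "-0.074 -0.042 -0.104 0 -0.78 0 -1" --pt "-0.074 -0.042 -0.104 0 -0.78 0 -1" --pt "-0.074 -0.042 -0.104 0 -0.78 0 -1" --pt "-0.074 -0.042 -0.104 0 -0.78 0 -1" --pt "-0.074 -0.042 -0.104 0 -0.78 0 -1"

```text
clock: 8.62
eef_pos: [0.5343, -0.1229, 0.2212]
tool_rot: [[0.267, 0.963, 0.046], [0.948, -0.271, 0.167], [0.173, -0.001, -0.985]]
wrist_force: [-0.6, -0.8, -0.2]
finger_gap: 0.0002
```

Run:
```python
from h import *
st()
shot('wrist','w8.png')
shot('top','t8.png'); shot('scene','s8.png')
a=cv2.imread('pics/t8.png')[70:230,170:330]; cv2.imwrite('pics/t8z.png',cv2.resize(a,None,fx=3.75,fy=3.75,interpolation=cv2.INTER_CUBIC))
```

```text
t 8.62 tip out/al/z 0.1406 -0.0002 0.1996 pitch 80.0 err [ 0.1 -0.  -0.2] F [-0.56 -0.76 -0.15] q [ 52.  25. -45. 105.   9.  56. -11.] gap 0.0002
```

View pics/w8.png

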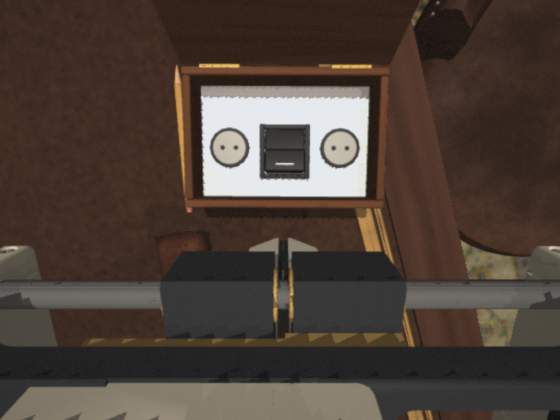

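View pics/t8z.png

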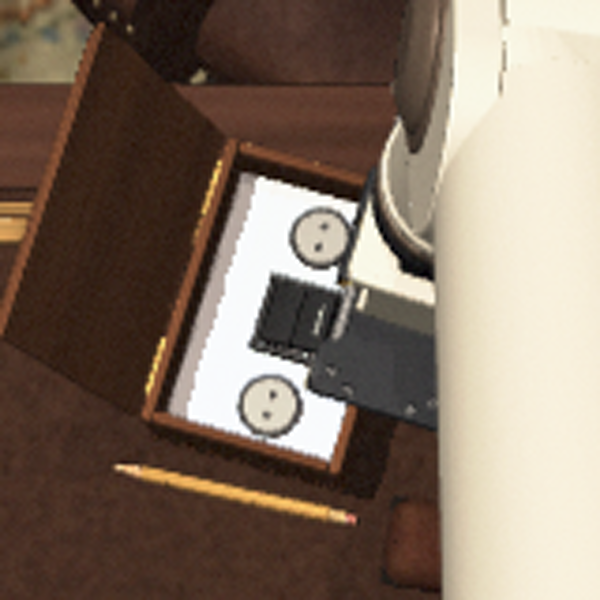

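View pics/s8.png

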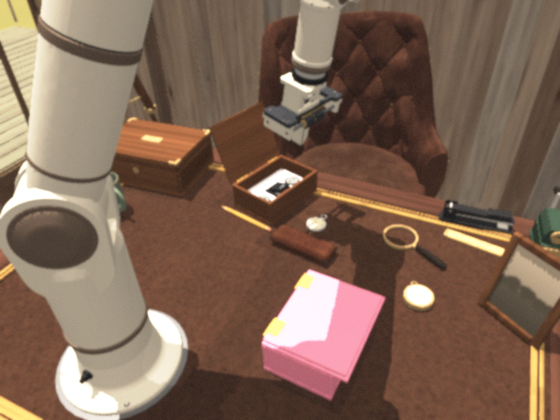

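The wrist view shows the rocker at (262-309, 125-179), with the pivot line near row 149 and the raised front half at rows 150-172. The rim runs from rows 70 to 205. I'll locate the press point from this.

Run:
```python
from h import *
d=load('w8'); t=load('t8')
for n,u,v,z in [('rim back',284,69,.07),('rim front outer',284,207,.07),('rimBL',181,69,.07),('rimBR',388,69,.07),('rimFL',187,205,.07),('rimFR',387,205,.07),('pivot',285,149,.043),('front end',285,172,.053),('mark',285,163,.052),('backend',285,128,.038)]:
    p=onz(d,u,v,z)-[H[0],H[1],0]; print(n,(p@f).round(4),(p@e).round(4))
for n,u,v,z in [('rocker L',263,160,.05),('rocker R',306,160,.05)]:
    p=onz(d,u,v,z)-[H[0],H[1],0]; print(n,(p@f).round(4),(p@e).round(4))
```

```text
rim back 0.0034 0.0002
rim front outer 0.1295 0.0005
rimBL 0.0036 -0.0932
rimBR 0.0033 0.0945
rimFL 0.1278 -0.0918
rimFR 0.1274 0.0984
pivot 0.0735 0.0015
front end 0.0966 0.0015
mark 0.0877 0.0014
backend 0.0519 0.0014
rocker L 0.0848 -0.0205
rocker R 0.0847 0.0224
```

Run:
```python
from h import *
for a in [(.091,.0015,.12),(.091,.0015,.065),(.091,.0015,.042)]: goto(pt(*a),80)
```

```text
row [0.072, 0.003, 0.174] [-0.002, 0.0, 0.001]
row [0.053, 0.003, 0.282] [-0.002, 0.0, 0.001]
row [0.045, 0.004, 0.327] [-0.002, 0.0, 0.001]
```

Request:
jog_arm --pt "0.08 0.003 0.08 0 0 0 -1" --pt "0.072 0.003 0.174 0 0 0 -1" --pt "0.053 0.003 0.282 0 0 0 -1" --pt "0.053 0.003 0.282 0 0 0 -1" --pt "0.053 0.003 0.282 0 0 0 -1"

```text
clock: 9.4
eef_pos: [0.5507, -0.0749, 0.0886]
tool_rot: [[0.267, 0.962, 0.048], [0.948, -0.272, 0.167], [0.174, 0.001, -0.985]]
wrist_force: [0.3, 1.1, -0.2]
finger_gap: 0.0001
```

Run:
```python
from h import *
st()
for a in [(.091,.0015,.05),(.091,.0015,.046),(.091,.0015,.042)]: goto(pt(*a),80)
shot('wrist','w9.png')
```

```text
t 9.4 tip out/al/z 0.09 0.0025 0.067 pitch 80.0 err [-0.  -0.  -0.1] F [ 0.34  1.12 -0.21] q [ 42.  35. -39. 110.  18.  41. -21.] gap 0.0001
row [-0.008, -0.002, 0.033] [0.001, 0.0, 0.003]
row [-0.009, -0.002, 0.041] [0.001, 0.0, 0.003]
row [-0.011, -0.002, 0.049] [0.001, 0.0, 0.003]
```

View pics/w9.png

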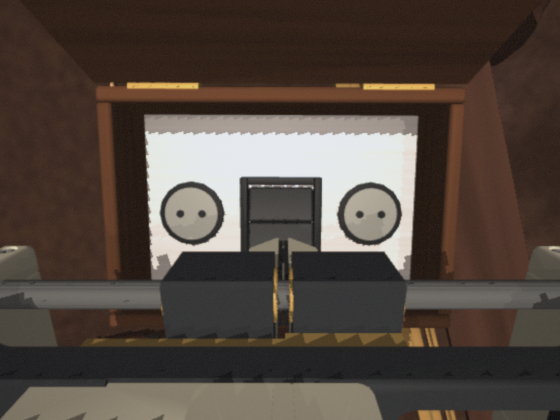

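The fingertips at (284,245) are over the raised half, forward of the pivot line at row 220. Next I'll press.

Request:
jog_arm --pt "-0.006 0 0.02 0 0 0 -1" --pt "-0.008 0 0.033 0 0 0 -1" --pt "-0.009 0 0.041 0 0 0 -1" --pt "-0.01 0 0.046 0 0 0 -1" --pt "-0.01 0 0.046 0 0 0 -1"

```text
clock: 10.07
eef_pos: [0.5504, -0.0784, 0.0657]
tool_rot: [[0.268, 0.962, 0.048], [0.948, -0.273, 0.162], [0.169, 0.002, -0.986]]
wrist_force: [-4.9, -6.2, 16.1]
finger_gap: 0.0007
```

Run:
```python
from h import *
st()
shot('wrist','w10.png')
```

```text
t 10.07 tip out/al/z 0.0935 0.0032 0.044 pitch 80.3 err [-0.1 -0.  -0.1] F [-4.92 -6.2  16.12] q [ 40.  37. -38. 110.  19.  39. -22.] gap 0.0007
```

View pics/w10.png

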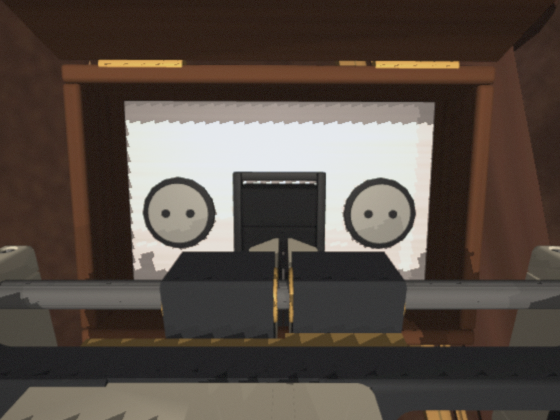

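The vertical force is 16 N, well above the 4 N switch force, and the tip is at 44 mm, which matches the on height. I'll retreat straight up and check.

Request:
jog_arm --pt "0.02 0 -0.1 0 0 0 -1" --pt "0.0 0 -0.2 0 0 0 -1" --pt "-0.08 0 -0.3 0 0 0 -1" --pt "-0.12 0 -0.3 0 0 0 -1" --pt "-0.12 0 -0.3 0 0 0 -1" --pt "-0.12 0 -0.3 0 0 0 -1" --pt "-0.12 0 -0.3 0 0 0 -1"

```text
clock: 11.0
eef_pos: [0.5264, -0.1551, 0.2005]
tool_rot: [[0.264, 0.963, 0.045], [0.949, -0.268, 0.168], [0.174, -0.002, -0.985]]
wrist_force: [0.3, 0.2, 0.4]
finger_gap: 0.0005
```

Run:
```python
from h import *
st()
d=shot('wrist','w11.png'); t=shot('top','t11.png')
a=d['frame'][60:220,170:400]; b=load('w8')['frame'][60:220,170:400]
cv2.imwrite('pics/cmp.png',cv2.resize(np.vstack([b,a]),None,fx=1.8,fy=1.8,interpolation=cv2.INTER_CUBIC))
s=shot('scene','s11.png')
b=cv2.imread('pics/scene0.png')
for n,(y0,y1,x0,x1) in dict(case=(220,270,265,345),watch=(210,235,300,335),pencil=(200,235,215,275)).items():
    print(n,np.abs(s['frame'][y0:y1,x0:x1].astype(int)-b[y0:y1,x0:x1]).mean().round(1))
```

```text
t 11.0 tip out/al/z 0.1737 0.001 0.1788 pitch 80.0 err [ 0.2 -0.  -0.3] F [0.35 0.17 0.35] q [ 55.  27. -45. 105.  11.  55.  -8.] gap 0.0005
case 13.5
watch 18.0
pencil 17.3
```

View pics/cmp.png

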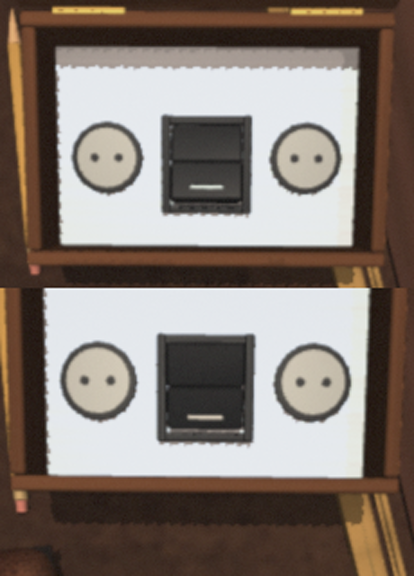

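View pics/s11.png

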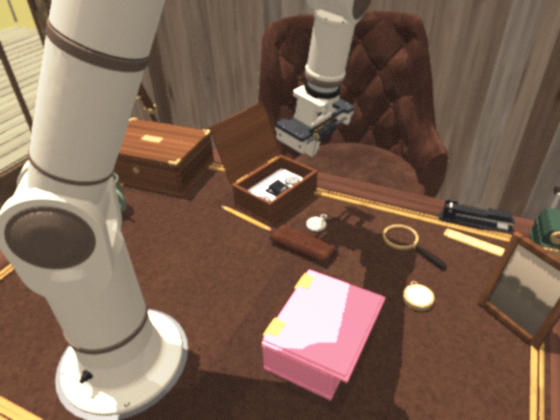

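View pics/t11.png

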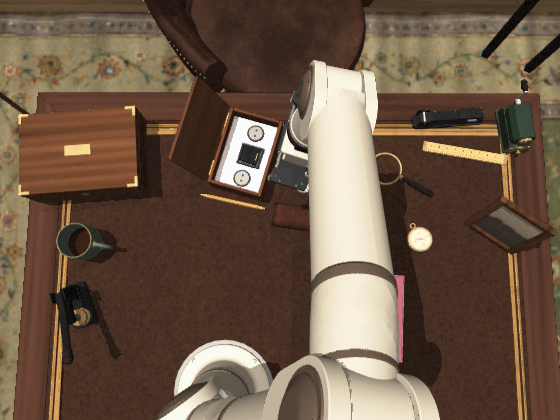

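Run:
```python
from h import *
C={}
for fn in ['w8','w11']:
    d=load(fn); g=cv2.cvtColor(d['frame'],cv2.COLOR_BGR2GRAY)
    print(fn,[int(x) for x in g[100:190,285]])
    if fn=='w8': C=[(163,.0517)]
    for v,z in ([(163,.0517)] if fn=='w8' else [(131.7,.045),(131.7,.048),(131.7,.0517)]):
        p=onz(d,285,v,z)-[H[0],H[1],0]; print((p@f).round(4))
    print('pivot/edges')
# scene comparison
a=load('s8')['frame'][165:205,245:320]; b=load('s11')['frame'][165:205,245:320]
cv2.imwrite('pics/sc.png',cv2.resize(np.hstack([a,b]),None,fx=5.2,fy=5.2,interpolation=cv2.INTER_CUBIC))
```

```text
w8 [232, 232, 232, 232, 232, 232, 232, 233, 232, 232, 232, 232, 233, 233, 232, 232, 233, 233, 233, 233, 232, 233, 233, 228, 161, 87, 78, 71, 53, 37, 48, 53, 55, 55, 55, 57, 57, 58, 59, 61, 59, 60, 63, 65, 63, 67, 66, 68, 55, 38, 41, 55, 58, 58, 61, 61, 63, 63, 65, 66, 64, 66, 99, 203, 181, 114, 77, 74, 75, 58, 39, 26, 45, 73, 62, 59, 63, 63, 116, 213, 231, 234, 234, 234, 233, 233, 233, 233, 232, 233]
0.0877
pivot/edges
w11 [48, 46, 47, 46, 46, 45, 44, 45, 45, 47, 43, 42, 42, 38, 32, 37, 42, 46, 45, 46, 47, 46, 43, 47, 46, 46, 43, 45, 45, 48, 101, 188, 164, 96, 48, 41, 42, 40, 75, 121, 94, 75, 71, 68, 58, 106, 207, 230, 233, 232, 233, 232, 232, 232, 232, 233, 233, 232, 233, 232, 233, 232, 232, 229, 169, 97, 82, 84, 84, 84, 82, 80, 70, 48, 29, 30, 32, 34, 32, 33, 33, 35, 36, 35, 35, 36, 35, 37, 35, 31]
0.0918
0.0921
0.0925
pivot/edges
```

View pics/sc.png

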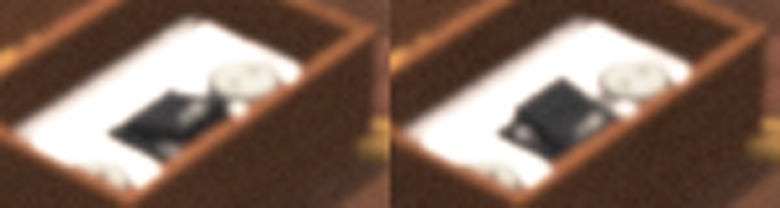

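The rocker has visibly flipped: in the wrist view its mark moved about 4 mm forward, and the gap in front of it is now exposed. The fingertip may have landed partly on the front frame, so I'll press again slightly closer to the pivot to make sure it is fully down.

Run:
```python
from h import *
for a in [(.088,.001,.12),(.087,.001,.065)]: goto(pt(*a),80)
```

```text
row [0.15, -0.0, 0.147] [-0.002, 0.001, 0.007]
row [0.133, 0.0, 0.255] [-0.002, 0.001, 0.007]
```

Request:
jog_arm --pt "0.12 0 0.07 0 0 0 -1" --pt "0.15 0 0.147 0 0 0 -1" --pt "0.133 0 0.255 0 0 0 -1" --pt "0.133 0 0.255 0 0 0 -1" --pt "0.133 0 0.255 0 0 0 -1" --pt "0.133 0 0.255 0 0 0 -1"

```text
clock: 11.9
eef_pos: [0.552, -0.0738, 0.0895]
tool_rot: [[0.267, 0.962, 0.05], [0.948, -0.272, 0.165], [0.172, 0.004, -0.985]]
wrist_force: [-0.0, 0.5, 1.0]
finger_gap: 0.0002
```

Run:
```python
from h import *
st()
for a in [(.087,.001,.05),(.087,.001,.046),(.087,.001,.042)]: goto(pt(*a),80)
```

```text
t 11.9 tip out/al/z 0.0886 0.0035 0.0678 pitch 80.1 err [-0.2 -0.  -0.2] F [-0.01  0.5   1.  ] q [ 42.  36. -40. 110.  18.  41. -21.] gap 0.0002
row [-0.003, -0.005, 0.036] [0.004, 0.002, 0.004]
row [-0.004, -0.005, 0.043] [0.004, 0.002, 0.004]
row [-0.006, -0.005, 0.051] [0.004, 0.002, 0.004]
```

Request:
jog_arm --pt "-0.003 0 0.02 0 0 0 -1" --pt "-0.003 -0.004 0.034 0 0 0 -1" --pt "-0.004 -0.004 0.044 0 0 0 -1" --pt "-0.005 -0.004 0.05 0 0 0 -1" --pt "-0.005 -0.004 0.05 0 0 0 -1"

```text
clock: 12.52
eef_pos: [0.5486, -0.071, 0.0666]
tool_rot: [[0.266, 0.963, 0.045], [0.949, -0.27, 0.163], [0.169, -0.001, -0.986]]
wrist_force: [-20.3, -4.5, 53.1]
finger_gap: 0.0006
```

Run:
```python
from h import *
st()
```

```text
t 12.53 tip out/al/z 0.0869 -0.0007 0.045 pitch 80.3 err [ 0.1 -0.  -0.2] F [-20.25  -4.52  53.11] q [ 40.  37. -38. 110.  20.  39. -23.] gap 0.0006
```

The force is now 53 N against a hard stop at 45 mm. I'll retreat and do the final look.

Request:
jog_arm --pt "0.01 0 -0.06 0 0 0 -1" --pt "0.02 0 -0.15 0 0 0 -1" --pt "-0.04 0 -0.26 0 0 0 -1" --pt "-0.12 0 -0.32 0 0 0 -1" --pt "-0.12 0 -0.32 0 0 0 -1" --pt "-0.12 0 -0.32 0 0 0 -1" --pt "-0.12 0 -0.32 0 0 0 -1" --pt "-0.12 0 -0.32 0 0 0 -1"

```text
clock: 13.52
eef_pos: [0.5252, -0.1527, 0.2087]
tool_rot: [[0.265, 0.963, 0.045], [0.949, -0.268, 0.167], [0.173, -0.001, -0.985]]
wrist_force: [-0.7, -0.4, 0.8]
finger_gap: 0.0001
```

Run:
```python
from h import *
st()
d=shot('wrist','w12.png'); s=shot('scene','s12.png'); t=shot('top','t12.png')
g=cv2.cvtColor(d['frame'],cv2.COLOR_BGR2GRAY); v=np.argmax(g[120:150,285]*(g[120:150,285]<215)) ; print([int(x) for x in g[95:160,285]])
b=cv2.imread('pics/scene0.png')
z=lambda i:cv2.resize(i[190:280,205:350],None,fx=2.7,fy=4,interpolation=cv2.INTER_CUBIC)
cv2.imwrite('pics/by.png',np.hstack([z(b),z(s['frame'])]))
# centroid checks
def cent(im,lo,hi,box):
    y0,y1,x0,x1=box; m=cv2.inRange(cv2.cvtColor(im[y0:y1,x0:x1],cv2.COLOR_BGR2HSV),lo,hi); M=cv2.moments(m,True); return (x0+M['m10']/M['m00'],y0+M['m01']/M['m00'],M['m00'])
for n,lo,hi,box in [('watch',(0,0,150),(180,80,255),(208,235,300,335)),('pencil',(10,90,120),(35,255,255),(200,235,215,275)),('case',(0,90,40),(12,255,140),(220,270,265,345))]:
    print(n,np.round(cent(b,lo,hi,box),1),np.round(cent(s['frame'],lo,hi,box),1))
```

```text
t 13.53 tip out/al/z 0.1718 -0.0007 0.1871 pitch 80.0 err [ 0.1 -0.  -0.3] F [-0.74 -0.36  0.83] q [ 56.  26. -46. 105.  10.  56.  -8.] gap 0.0001
[39, 46, 50, 50, 48, 51, 47, 50, 48, 47, 46, 47, 46, 47, 45, 47, 47, 44, 43, 43, 44, 43, 35, 33, 36, 45, 48, 49, 45, 45, 45, 46, 49, 44, 45, 46, 44, 47, 102, 188, 160, 87, 47, 40, 40, 48, 89, 88, 84, 76, 72, 65, 69, 137, 217, 231, 232, 233, 233, 233, 232, 233, 232, 233, 232]
watch [316.2 222.4 243. ] [316.  222.4 259. ]
pencil [245.7 216.9 276. ] [247.3 216.5 372. ]
case [ 304.2  245.8 3679. ] [ 304.1  245.9 3707. ]
```

View pics/by.png

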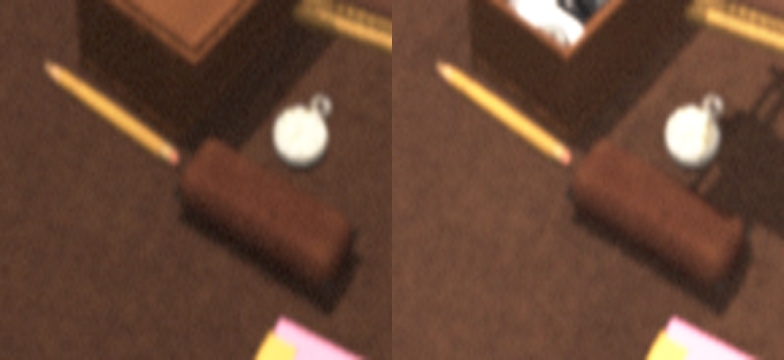

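View pics/w12.png

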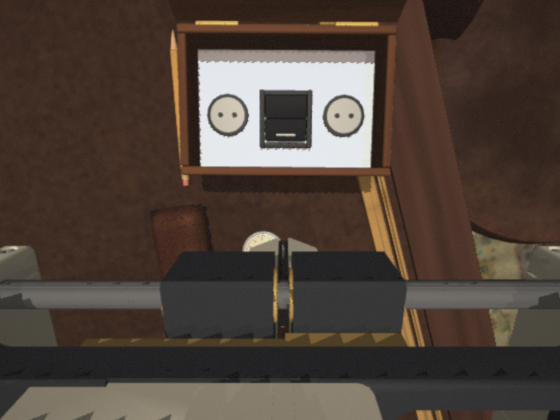

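The wrist view shows the rocker still down (mark at (285,134)) and the lid back beyond the hinges at row 24. The bystanders match the first picture to within about 2 px, and nothing is touching the robot.

Run:
```python
from h import *
t=load('t12')
# lid top corner (front-near when open) check vs t7
a=load('t7')['frame'][70:200,160:240].astype(int); print(np.abs(a-t['frame'][70:200,160:240]).mean())
# predicted open lid edge corners at 1.95 rad in top image
th=1.95
for al in(-.095,.095): print(proj(t,pt(.154*np.cos(th),al,.07+.154*np.sin(th))).round(0))
print(workorder.hand_in())
```

```text
3.1275
[[171. 160.]]
[[198.  76.]]
the job is handed in; nothing more can be done
None
```

View pics/t12.png

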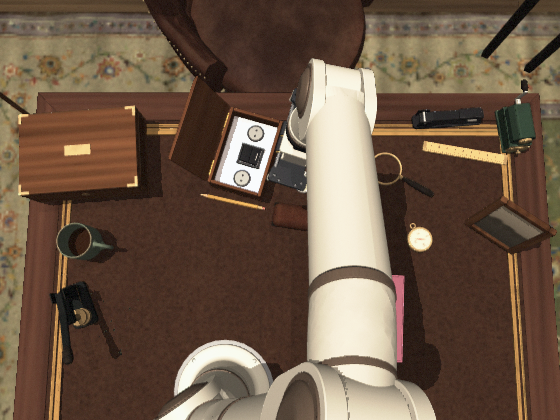

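The power box is switched on and I have handed the job in. With the fingers shut and tilted 45°, I pushed the lid up by its overhang and over until it fell open. I then pressed the rocker's raised end down.

- **Lid:** in the last top view its corners are at about (171,160) and (193,80). A lid at 1.95 rad should show them at (171,160) and (198,76), so it stands fully open.
- **Rocker:** I pressed it twice. The first press reached 16 N with the tip at 44 mm. The second was a precaution and reached 53 N at 45 mm, more than I intended but within the 120 N wrist limit. The rocker looks flipped and stayed down after I withdrew. I judged this from pictures and force and could not read its angle.
- **Bystanders:** the watch and spectacle case matched their first-picture positions to within 0.3 px. The pencil's colour centroid shifted 1.6 px, which I put down to the lighting change around it, because its ends look unmoved.
- **Measurements that disagreed:** the views differed by 3–4 mm on where the front edge of the lid is, so I left clearance for that.

The arm ended clear of everything, and the job took about 13.7 s on the robot's clock.

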